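# Clamp a ceramic electrode board in a spring board holder

## Task

Clamp the white ceramic electrode board in the spring board holder, electrode side up: slip one end under the lip of one jaw, push that jaw back until the other end can be lowered past the other jaw's lip onto its ledge, then ease the board back until both grooves hold it level, square and centred. The ceramic is brittle: never press it against the holder with more than about 25 N and do not let it snap back, and leave the other things on the bench alone.

Things in the scene. Friction and masses are not known exactly. Their poses are not given: they have to be found in the camera images.
- board: rigid white ceramic plate with thin copper electrodes and a small black chip on its upper face, lying flat on the bench; 50 mm along its own x, 110 mm along its own y, 6 mm thick, 0.13 kg +-30 %. Origin at the centre of its underside, z up. Grip it across the 50 mm width at mid-length; either end may go into either jaw.
- holder: board holder, does not move: dark metal foot 100 x 130 mm (x, y), and on its short column a light metal head 214 mm long (y) with two alike sprung jaws facing each other along y. Origin at the centre of the foot's underside; the head stays centred over it and square. The head is clamped at a height that differs each time and is not measured: the jaws' ledges lie 68 to 88 mm above the bench
- jaw_axis (a point): point on the foot's axis 60 mm above its origin; does not follow the head. Jaw section at rest, as distance from the middle along y, with heights above the ledge: ledge from 39 mm on, lip (height 8 to 13 mm, so the groove is 8 mm high) from 47 mm on, groove bottom at 51 mm. Jaws 44 mm wide (x); between them the head lies 21 mm below the ledges. End blocks behind the jaws rise to 16 mm
- jaw_left (a joint): how far the +y jaw is pushed outward, m: 0 at rest, 0.004 with the board seated and centred. Its spring pushes back with 2.5 N at 0 and 0.5 N more per mm; hard stop at 0.017 (11 N), where the force shoots up. Level, the board's other end clears the other lip only while this jaw is pushed back 0.012 or more (8.5 N)
- jaw_right (a joint): the same for the -y jaw. A board end set on the 8 mm of ledge before the lip slides in under it when tilted up to 20 degrees; the other end is above the other jaw when tilted 9 degrees or more
- screwdriver: bystander: red-handled screwdriver, 173 mm long, lying; origin at the centre of its underside
- caliper: bystander: digital caliper, 235 mm long, lying; origin at the centre of its underside
- tweezers: bystander: steel tweezers, 126 mm long, lying; origin at the centre of its underside
- fitting0: bystander: brass fitting 25 mm high, standing; origin at the centre of its underside
- fitting1: bystander: brass fitting 23 mm high, standing; origin at the centre of its underside
- vial_free: bystander: glass vial with a black cap, 28 mm wide, 56 mm high, standing; origin at the centre of its underside
- beaker_50: bystander: empty glass beaker, 43 mm wide, 56 mm high, standing; origin at the centre of its underside
- climate_meter: bystander: small thermo-hygrometer with a display, 42 x 50 x 84 mm, standing; origin at the centre of its underside
- syringe1: bystander: plastic syringe, 113 mm long, lying; origin at the centre of its underside
There are look-alikes about, which are no part of the job. Of the things like the board, leave any that is brown, red or yellow; of the rest the larger one is meant.

How it is judged:
On the way:
1. one end of the still tilted board is pushed against the sprung jaw (angle between board's own z axis and vertical above 0.07 rad and contact force between board and holder above 6 N), for 0.1 s.
At the end, for the whole second after the job is handed in: The board is released, at rest and gripped in both grooves (over 5 N in all), electrodes up: each jaw pushed back 2.5 to 5.5 mm, underside 66.5 to 90.5 mm above the bench, middle within 2 mm of the holder's along the jaw axis and 8 mm across, square within 0.05 rad, level within 0.035 rad (value of joint jaw_left between 0.0025 and 0.0055 m and value of joint jaw_right between 0.0025 and 0.0055 m and z of board in the frame of holder between 0.0665 and 0.0905 m and y of board in the frame of holder between -0.002 and 0.002 m and x of board in the frame of holder between -0.008 and 0.008 m and angle between the y axis of board and the y axis of holder, either way round below 0.05 rad and angle between board's own z axis and vertical below 0.035 rad and contact force between board and holder above 5 N and linear speed of board below 0.01 m/s); the robot touches nothing.
It fails at once if the board is pressed or knocked against the holder with more than 25 N (contact force between board and holder above 25 N).
It fails at once if the board snaps along in the holder, faster than 0.15 m/s while touching it (linear speed of board above 0.15 m/s and contact force between board and holder above 1 N).
It fails at once if a bystander is moved more than 20 mm (distance of any of screwdriver, caliper, tweezers, fitting0, fitting1, vial_free, beaker_50, climate_meter, syringe1 from where it was at the start of the episode above 0.02 m).
It also fails if it takes over 72 s, if anything falls off the work surface, if the arm or the gripper's body presses on something with over 40 N, if the wrist force passes 120 N, or if a joint passes its speed limit or range.

## Robot

A 6-joint arm with a two-finger parallel gripper is mounted at the origin on a cart in front of the work surface, level with it; the furniture and walls round the work are solid. World frame = base frame: x ahead of the robot, y to its left, z up, the work surface at z = 0. Lengths are in m, angles in rad, forces in N, time in s.
With the tool pointing down it reaches from about 0.25 to 0.8 m from the base axis. Payload 8.5 kg.
Tool frame: the origin (TCP) lies between the finger pads; the fingertips stand env.tip_reach ahead of it and the grasp point (between the pads) lies 3 mm ahead of it (env.tip_reach is the distance from the TCP to the fingertips, in m); y points along the fingers, z is the direction in which the jaws open and shut, and the axes are right-handed (so a half turn about y gives the same grasp; the last joint's range is limited). The gripper opens to 85 mm and grips with 20 to 120 N. Pads are 22 mm wide; open, the fingers measure 114 mm over their backs; the gripper's body (76 mm by 85 mm) begins 54 mm behind the grasp point. The pads swing forward as they close: fully open they stand 13 mm farther back than shut.
Start: joints at [-1.165, 0.238, -0.013, 1.319, 0, 1.571], TCP at [0.207, -0.482, 0.253] pointing down, gripper open.
Joint ranges: [-2.66, 2.66], [-1.03, 1.9], [-1.14, 1.46], [-1.82, 2.27], [-1.45, 1.34], [-3.14, 3.14]. Speed limits (rad/s): [2.22, 2.22, 2.79, 3.14, 3.14, 3.14].

## Interface

Orientations are given as a unit quaternion [x, y, z, w].
In Python, from bench import env gives the robot as it stands.
- The arm moves only by the tool step_arm, never from a script. Its argument "targets" is text: rows parted by semicolons, each of 7 numbers parted by spaces: the shift along the tool's x, y, z in cm, then the turn, a rotation vector about the tool's x, y, z in degrees, then the closure, from -1 (fully open) to 1 (shut), so that 0 is half open. In form: dx dy dz ax ay az jaw; .... A call has 1 to 20 rows; each row is the pose to reach, as a shift and turn from the pose commanded when the call began, along the tool's axes at that moment; what a row does not reach only later rows make up. A row lasts 1/10 s, in which the tool goes at most 50 mm and 8.59 degrees, less where a joint would pass 70% of its speed; a pose out of reach is approached as far as the arm can. A call with a gripper value outside its range is refused whole. The fingers move at their own pace and stop on an object; "force" is the grip in N (left out, the last holds). Time passes only in rows, so rows that repeat a pose let the fingers close. It gives the time, the measured TCP pose, the force and the opening at its end, in the units of the state.
- env.sense(): the state, without advancing time (a new reading comes with each control period).
- env.grab_frame(name): name is "side" or "top" or "wrist"; returns the picture (420x560x3 uint8, red, green, blue); there is no depth.
- env.get_calibration(name): a dict with "intrinsics" (3x3 intrinsics, pixels), "dist" ([k1, k2, p1, p2, k3] as OpenCV has them; the pictures are not rectified), "extrinsics" (4x4, takes a point from world to camera coordinates). Camera axes: x right, y down, z forward; pixel columns grow to the right and rows downward; lengths in m; the calibration is good to about 2 mm. A picture is of the moment at which its call begins: read the wrist's pose just before it. get_calibration takes no time and is no camera call; for the wrist camera it gives the pose at the moment of the call.
- env.close_job(): hands the job in, once; it reports no verdict.
The state is a dict: "t": time; "joint_pos": joint angles; "qd": joint speeds; "joint_torque": joint torques, N m; "tcp_pos": TCP position; "tool_rot": TCP orientation; "force": force on the tool from outside, world axes, zero at the start; "moment": the same for the moment, N m; "grip_width": finger opening in m.
Only numpy, scipy, OpenCV 4.12 (cv2) and the standard library are available. Lean on these libraries where they do the work, as an engineer would, in place of code of your own. Each camera call takes 0.05 s, during which the arm holds its last target. There are 200 camera calls.

## Working session

There is one attempt and no reset: what is moved stays moved. The work goes in short steps, Python scripts to look and compute and a tool call to move; the robot and the scene stay as the last step left them, time stands still between calls to the robot, and variables do not carry over. Pictures are saved under pics/ and viewed, about 8 in all and at most 12, crops included, and the job is handed in when it is done.

Besides the shell and the picture viewer there is one more tool, called after "Emit:" as a command line: name --argument value ..., lists and objects as JSON in quotes. step_arm: Moves the arm, as the interface text tells. Its arguments: {"type":"object","properties":{"targets":{"type":"string"},"force":{"type":"number"}},"required":["targets"]}

```bash
mkdir -p pics; ls
python3 - <<'E'
from bench import env
import cv2,numpy as np
s=env.sense();print(s,env.tip_reach)
for n in("top","side"):
    im=env.grab_frame(n);cv2.imwrite(f"pics/{n}0.png",im[:,:,::-1]);c=env.get_calibration(n);print(n,c)
E
```

```text
pics
{'t': 0.0, 'joint_pos': array([-1.16497072e+00,  2.38749553e-01, -1.42518619e-02,  1.31919353e+00,
        2.18154598e-06,  1.57081228e+00]), 'qd': array([-9.51917405e-04,  5.19787260e-04,  4.70475355e-05, -1.17787250e-03,
       -7.06840174e-04,  1.52220459e-04]), 'joint_torque': array([ 1.22141846e-03, -5.38775468e+01,  3.46437657e+01,  1.84164470e-02,
        7.44013755e-05,  2.55440187e-05]), 'tcp_pos': array([ 0.20710786, -0.48200645,  0.25269491]), 'tool_rot': array([-0.14259178,  0.69308505, -0.69211607,  0.14239398]), 'force': array([-0.94615597, -0.95453907,  1.25357079]), 'moment': array([-0.02975499,  0.0210605 , -0.00320479]), 'grip_width': 0.08562280269984786} 0.022
top {'intrinsics': array([[536.75697966,   0.        , 286.67312271],
       [  0.        , 536.75697966, 213.64921227],
       [  0.        ,   0.        ,   1.        ]]), 'dist': array([-0.07524322,  0.        ,  0.        ,  0.        ,  0.        ]), 'extrinsics': array([[ 0.01940662, -0.9996994 ,  0.01498303, -0.13160471],
       [-0.99618115, -0.02060991, -0.08484311,  0.58412245],
       [ 0.08512641, -0.01327929, -0.99628166,  1.7757516 ],
       [ 0.        ,  0.        ,  0.        ,  1.        ]])}
side {'intrinsics': array([[454.77956647,   0.        , 282.55851451],
       [  0.        , 454.77956647, 214.96300176],
       [  0.        ,   0.        ,   1.        ]]), 'dist': array([-0.15150227,  0.        ,  0.        ,  0.        ,  0.        ]), 'extrinsics': array([[ 8.84814717e-01, -4.65942587e-01,  6.50063298e-04,
        -5.49895180e-01],
       [-3.02891493e-01, -5.76243313e-01, -7.59078644e-01,
         1.65580831e-01],
       [ 3.54061661e-01,  6.71447057e-01, -6.50998610e-01,
         1.79801593e+00],
       [ 0.00000000e+00,  0.00000000e+00,  0.00000000e+00,
         1.00000000e+00]])}
```

View pics/top0.png

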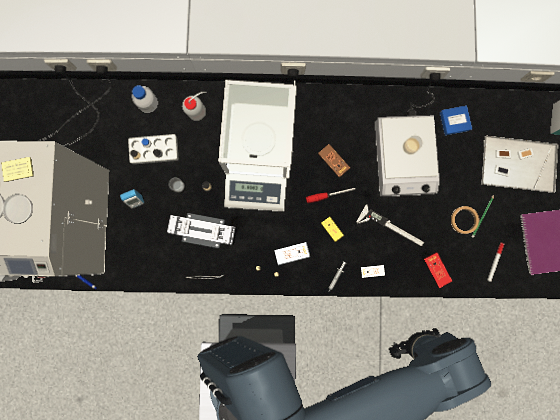

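View pics/side0.png

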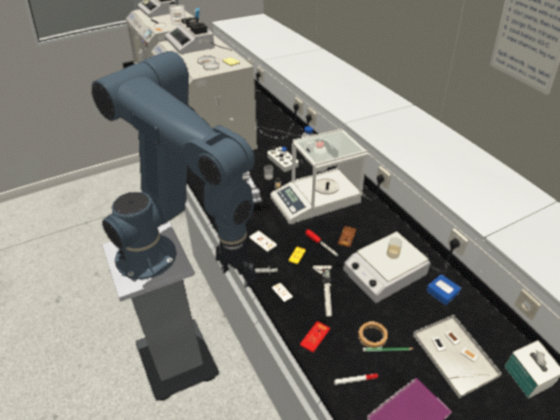

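Top view: the board candidates are white (292,253), white smaller (372,271), yellow (332,229), brown (334,160) and red (438,270). The larger white one at (292,253) fits the description. The holder is at (201,229). I'll measure these roughly and confirm in an enlarged crop.

```bash
cat > h.py <<'E'
from bench import env
import cv2,numpy as np
from scipy.spatial.transform import Rotation as R
def ray(c,px):
    px=np.array(px,float).reshape(-1,1,2)
    u=cv2.undistortPoints(px,c["intrinsics"],np.array(c["dist"])).reshape(-1,2)
    E=c["extrinsics"];d=np.c_[u,np.ones(len(u))]@E[:3,:3]
    return -E[:3,:3].T@E[:3,3],d/np.linalg.norm(d,axis=1)[:,None]
def plane(c,px,z):
    o,d=ray(c,px);return o+d*((z-o[2])/d[:,2])[:,None]
def tri(cs,ps):
    A=np.zeros((3,3));b=np.zeros(3);L=[]
    for c,p in zip(cs,ps):
        o,d=ray(c,p);d=d[0];M=np.eye(3)-np.outer(d,d);A+=M;b+=M@o;L.append((M,o))
    x=np.linalg.solve(A,b);return x,[np.linalg.norm(M@(x-o)) for M,o in L]
def proj(c,X):
    E=c["extrinsics"];return cv2.projectPoints(np.array(X,float).reshape(-1,1,3),cv2.Rodrigues(E[:3,:3])[0],E[:3,3],c["intrinsics"],np.array(c["dist"]))[0].reshape(-1,2)
def save(n,im,f=1):
    cv2.imwrite(f"pics/{n}.png",cv2.resize(im[:,:,::-1],None,fx=f,fy=f,interpolation=cv2.INTER_CUBIC))
def totool(v):  # world vector -> tool axes
    return R.from_quat(env.sense()["tool_rot"]).inv().apply(v)
E
python3 - <<'E'
from h import *
im=cv2.imread("pics/top0.png")[:,:,::-1];c=env.get_calibration("top")
m=(im.min(2)>140).astype(np.uint8)
for x0,y0,x1,y1,z in((270,235,315,268,.006),(355,260,390,285,.006),(160,205,245,252,.09)):
    mm=np.zeros_like(m);mm[y0:y1,x0:x1]=m[y0:y1,x0:x1]
    mm=cv2.morphologyEx(mm,cv2.MORPH_CLOSE,np.ones((5,5)))
    k=max(cv2.findContours(mm,0,1)[0],key=cv2.contourArea)
    P=plane(c,k.reshape(-1,2),z)[:,:2].astype(np.float32)
    r=cv2.minAreaRect(P);print(r,cv2.boxPoints(r).round(3).tolist())
for p in((258,268),(277,274),(177,185),(207,186),(132,197),(205,277),(338,276)): print(p,plane(c,p,0.0)[0].round(3))
save("crop1",im[195:285,160:320],5)
w=env.get_calibration("wrist");s=env.sense();Rt=R.from_quat(s["tool_rot"])
print("tool axes cols\n",Rt.as_matrix().round(3));o,d=ray(w,(280,210));print("cam",Rt.inv().apply(o-s["tcp_pos"]),Rt.inv().apply(d[0]),w["intrinsics"][0,0]); print((w["extrinsics"][:3,:3]@Rt.as_matrix()).round(3))
E
```

```text
((0.4558280110359192, -0.13908210396766663), (0.0505608394742012, 0.11038470268249512), 15.976653099060059) [[0.41600000858306885, -0.09300000220537186], [0.44699999690055847, -0.19900000095367432], [0.4950000047683716, -0.1850000023841858], [0.4650000035762787, -0.07900000363588333]]
((0.3999677300453186, -0.4138388931751251), (0.03550174832344055, 0.07749761641025543), 6.6171393394470215) [[0.3779999911785126, -0.37700000405311584], [0.3869999945163727, -0.45399999618530273], [0.421999990940094, -0.44999998807907104], [0.4129999876022339, -0.37299999594688416]]
((0.5224950313568115, 0.15822145342826843), (0.2128993719816208, 0.08283963799476624), 80.63853454589844) [[0.46399998664855957, 0.05999999865889549], [0.5460000038146973, 0.04600000008940697], [0.5809999704360962, 0.25699999928474426], [0.49900001287460327, 0.27000001072883606]]
(258, 268) [ 0.403 -0.027  0.   ]
(277, 274) [ 0.384 -0.092  0.   ]
(177, 185) [0.679 0.257 0.   ]
(207, 186) [0.678 0.154 0.   ]
(132, 197) [0.635 0.41  0.   ]
(205, 277) [0.369 0.151 0.   ]
(338, 276) [ 0.381 -0.298  0.   ]
tool axes cols
 [[-0.919 -0.     0.395]
 [-0.395  0.001 -0.919]
 [ 0.    -1.    -0.001]]
cam [-0.07602707 -0.12091824 -0.00032584] [0.30295703 0.95299788 0.00347457] 337.73835472146664
[[ 0.     0.001  1.   ]
 [ 0.954 -0.298  0.   ]
 [ 0.298  0.954 -0.001]]
```

View pics/crop1.png

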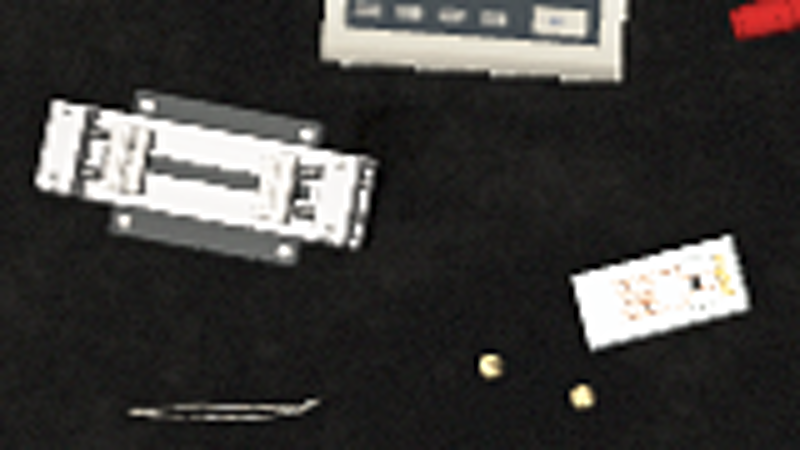

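The crop confirms it: a white board about 50.5 x 110 mm with electrodes and a chip, against 35 x 77 mm for the smaller one. The holder lies at about (0.52, 0.158), yaw about -9°. Next is a wrist look at the board.

Emit:
step_arm --targets "-36.4 0 -21.7 0 -82.7 0 -1;-36.4 0 -21.7 0 -82.7 0 -1;-36.4 0 -21.7 0 -82.7 0 -1;-36.4 0 -21.7 0 -82.7 0 -1;-36.4 0 -21.7 0 -82.7 0 -1;-36.4 0 -21.7 0 -82.7 0 -1;-36.4 0 -21.7 0 -82.7 0 -1;-36.4 0 -21.7 0 -82.7 0 -1;-36.4 0 -21.7 0 -82.7 0 -1;-36.4 0 -21.7 0 -82.7 0 -1;-36.4 0 -21.7 0 -82.7 0 -1;-36.4 0 -21.7 0 -82.7 0 -1;-36.4 0 -21.7 0 -82.7 0 -1;-36.4 0 -21.7 0 -82.7 0 -1;-36.4 0 -21.7 0 -82.7 0 -1"

```text
t: 1.6
tcp_pos: [0.4558, -0.1397, 0.2534]
tool_rot: [-0.564, 0.426, -0.426, 0.564]
force: [0.6, 0.7, -0.4]
grip_width: 0.0853
```

```bash
cat >> h.py <<'E'
def wgrab(n):
    import pickle
    c=env.get_calibration("wrist");im=env.grab_frame("wrist");save(n,im);pickle.dump(c,open(f"pics/{n}.pkl","wb"));return c,im
def load(n):
    import pickle
    return pickle.load(open(f"pics/{n}.pkl","rb")),cv2.imread(f"pics/{n}.png")[:,:,::-1]
def boards(c,im,z=.006):
    m=(im.min(2)>150).astype(np.uint8)
    m=cv2.morphologyEx(m,cv2.MORPH_CLOSE,np.ones((11,11)))
    for k in cv2.findContours(m,0,1)[0]:
        if cv2.contourArea(k)<2000: continue
        P=plane(c,k.reshape(-1,2),z)[:,:2].astype(np.float32);r=cv2.minAreaRect(P);q=cv2.minAreaRect(k)
        print(np.round(q[0]),np.round(r[0],4),np.round(r[1],4),round(r[2],2))
E
python3 - <<'E'
from h import *
c,im=wgrab("w1");boards(c,im)
print(env.sense()["joint_pos"].round(2))
E
```

```text
[ 62. 228.] [ 0.2275 -0.3107] [0.4232 0.1795] 89.94
[531. 121.] [ 0.7223 -0.0129] [0.2435 0.2189] 86.94
[-0.3   0.16 -0.12  1.3   0.    1.  ]
```

View pics/w1.png

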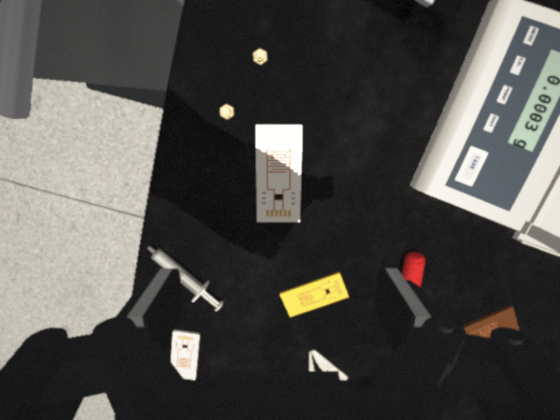

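```bash
cat >> h.py <<'E'
def board2(c,im,z=.006):
    m=(im.min(2)>75).astype(np.uint8)
    m=cv2.morphologyEx(m,cv2.MORPH_CLOSE,np.ones((9,9)));out=[]
    for k in cv2.findContours(m,0,1)[0]:
        if not 1500<cv2.contourArea(k)<40000: continue
        P=plane(c,k.reshape(-1,2),z)[:,:2].astype(np.float32);r=cv2.minAreaRect(P);q=cv2.minAreaRect(k)
        print(np.round(q[0]),np.round(r[0],4),np.round(r[1],4),round(r[2],2),cv2.boxPoints(q).round(1).tolist())
E
python3 - <<'E'
from h import *
board2(*load("w1"))
E
```

```text
[278. 173.] [ 0.4554 -0.1392] [0.0513 0.1106] 15.73 [[255.0, 124.0], [302.0, 124.0], [302.0, 222.0], [255.0, 222.0]]
[484. 128.] [ 0.7181 -0.0131] [0.2467 0.227 ] 87.37 [[410.0, 0.0], [559.0, 0.0], [559.0, 256.0], [410.0, 256.0]]
```

Emit:
step_arm --targets "-24.2 0 13.6 0 25.4 0 -1;-24.2 0 13.6 0 25.4 0 -1;-24.2 0 13.6 0 25.4 0 -1;-24.2 0 13.6 0 25.4 0 -1;-24.2 0 13.6 0 25.4 0 -1;-24.2 0 13.6 0 25.4 0 -1;-24.2 0 13.6 0 25.4 0 -1;-24.2 0 13.6 0 25.4 0 -1;-24.2 0 13.6 0 25.4 0 -1;-24.2 0 13.6 0 25.4 0 -1;-24.2 0 13.6 0 25.4 0 -1"

```text
t: 2.75
tcp_pos: [0.5202, 0.1296, 0.2535]
tool_rot: [0.457, -0.54, 0.54, -0.457]
force: [0.2, 0.3, 0.9]
grip_width: 0.0856
```

Run:
```python
from h import *
c,im=wgrab("w2");print(env.sense()["tcp_pos"],R.from_quat(env.sense()["tool_rot"]).as_matrix().round(3))
```

```text
[0.52027462 0.12976386 0.25354872] [[-0.166  0.     0.986]
 [-0.986  0.    -0.166]
 [-0.    -1.     0.   ]]
```

Emit:
step_arm --targets "8 0 0 0 0 0 -1;8 0 0 0 0 0 -1;8 0 0 0 0 0 -1;8 0 0 0 0 0 -1;8 0 0 0 0 0 -1"

```text
t: 3.3
tcp_pos: [0.5073, 0.052, 0.2534]
tool_rot: [-0.457, 0.54, -0.54, 0.457]
force: [0.0, -0.2, 0.1]
grip_width: 0.0855
```

Run:
```python
from h import *
c,im=wgrab("w3");print(env.sense()["tcp_pos"],R.from_quat(env.sense()["tool_rot"]).as_matrix().round(3))
a=load("w2")[1];cv2.imwrite("pics/w23.png",cv2.resize(np.hstack([a[:,100:480],im[:,100:480]])[:,:,::-1],(760,420)))
```

```text
[0.50728591 0.05227274 0.25337609] [[-0.164  0.     0.986]
 [-0.986  0.    -0.164]
 [-0.    -1.     0.   ]]
```

View pics/w23.png

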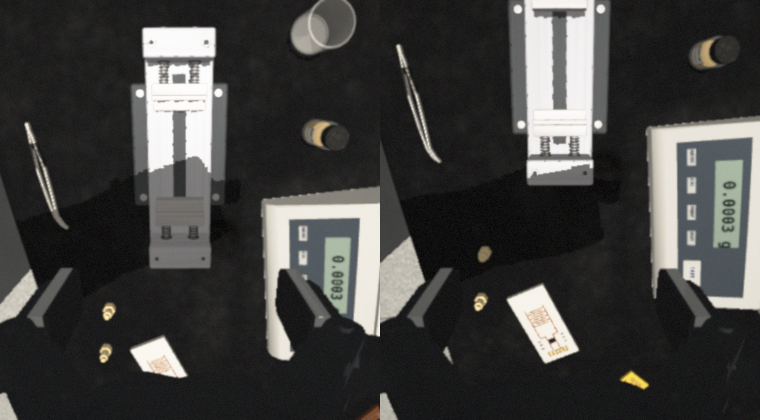

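The w2 half (left) shows the whole holder at about (280,145) in full coordinates; w3 (right) shows its -y half. I'll enlarge to match edges between the two views.

Run:
```python
from h import *
o=[]
for n,(y0,y1) in(("w2",(70,280)),("w3",(0,210))):
    im=load(n)[1][y0:y1,220:340]
    g=(255*(im/255.)**.6).astype(np.uint8)
    g=cv2.resize(g,None,fx=3,fy=2.8,interpolation=cv2.INTER_CUBIC)
    for r in range(0,y1-y0,10): cv2.putText(g,str(y0+r),(0,int(r*2.8)+4),0,.35,(255,255,0),1)
    for x in range(0,120,20): cv2.putText(g,str(220+x),(x*3-8,585),0,.35,(0,255,0),1)
    o.append(g)
cv2.imwrite("pics/z1.png",np.hstack(o)[:,:,::-1])
g2=load("w2")[1].mean(2);g3=load("w3")[1].mean(2)
print("w2 col~250",g2[20:275,248:254].mean(1).astype(int).tolist())
print("w3",g3[95:195,248:254].mean(1).astype(int).tolist())
```

```text
w2 col~250 [30, 30, 31, 31, 31, 30, 47, 122, 214, 243, 250, 251, 251, 251, 251, 251, 250, 249, 250, 246, 220, 184, 161, 184, 234, 250, 248, 246, 249, 250, 250, 251, 251, 252, 251, 246, 221, 165, 118, 101, 98, 99, 108, 127, 133, 152, 211, 248, 251, 251, 252, 251, 251, 251, 251, 251, 251, 251, 251, 251, 251, 251, 250, 248, 248, 249, 247, 248, 248, 248, 248, 248, 247, 246, 245, 241, 247, 248, 247, 247, 243, 244, 247, 248, 249, 248, 247, 248, 248, 248, 248, 249, 249, 249, 248, 248, 249, 248, 248, 248, 248, 248, 248, 248, 248, 248, 247, 247, 247, 246, 244, 244, 245, 245, 245, 245, 245, 244, 244, 243, 238, 235, 236, 241, 242, 241, 241, 241, 241, 241, 240, 240, 240, 241, 241, 240, 240, 239, 239, 238, 238, 237, 236, 235, 234, 234, 233, 230, 220, 216, 218, 193, 140, 116, 116, 116, 114, 114, 113, 112, 113, 113, 113, 113, 112, 112, 112, 110, 110, 111, 111, 110, 109, 109, 108, 109, 109, 108, 108, 105, 105, 105, 104, 104, 103, 100, 96, 96, 96, 96, 95, 95, 95, 95, 94, 93, 92, 91, 91, 91, 92, 91, 90, 89, 89, 89, 89, 88, 89, 87, 84, 81, 82, 80, 80, 80, 77, 74, 73, 73, 73, 74, 75, 77, 81, 83, 88, 95, 98, 99, 99, 99, 98, 98, 96, 94, 94, 93, 92, 92, 91, 90, 91, 89, 91, 92, 90, 79, 58, 43, 36, 36, 36, 34, 33]
w3 [236, 236, 238, 238, 238, 238, 238, 238, 238, 238, 238, 237, 237, 237, 236, 235, 234, 234, 235, 235, 235, 235, 235, 234, 233, 232, 232, 229, 228, 227, 229, 231, 232, 232, 233, 232, 233, 232, 229, 224, 220, 223, 229, 231, 231, 231, 231, 231, 231, 231, 231, 231, 230, 230, 229, 227, 223, 226, 221, 179, 140, 124, 111, 105, 125, 178, 218, 240, 244, 244, 243, 242, 241, 239, 237, 236, 230, 217, 207, 194, 178, 160, 146, 120, 108, 109, 110, 110, 108, 93, 54, 24, 20, 18, 17, 18, 17, 19, 16, 20]
```

View pics/z1.png

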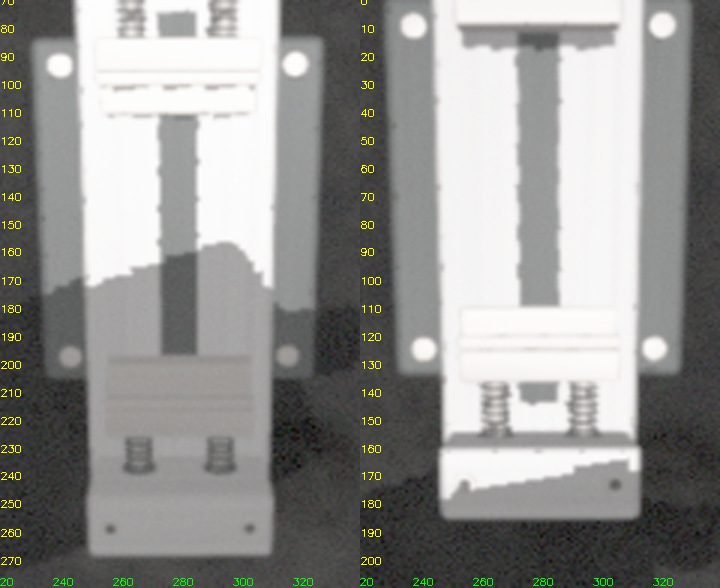

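Run:
```python
from h import *
a,b=load("w2")[0],load("w3")[0]
F={"blkL":((250,267),(246.7,184.6)),"blkR":((310.7,267),(313.3,184.6)),"ledL":((255.7,196.8),(253.7,110)),"ledR":((304,197.5),(306.3,109.6)),
"s1":((240,93.6),(237.7,9.6)),"s2":((318,92.9),(320.3,9.3)),"s3":((243.3,197.5),(241,124.6)),"s4":((315.7,197.1),(318,124.6)),"back":((280,225.7),(280,135.7))}
T={}
for k,(p,q) in F.items():
    T[k],e=tri([a,b],[p,q]);print(k,T[k].round(4),np.round(e,4))
c=(T["s1"]+T["s2"]+T["s3"]+T["s4"])/4;d=(T["s1"]+T["s2"]-T["s3"]-T["s4"]);print("screws",c,np.degrees(np.arctan2(-d[0],d[1])))
d=T["blkR"]-T["blkL"];print("blk dir",np.degrees(np.arctan2(d[1],d[0])),np.linalg.norm(d))
z=(T["blkL"]+T["blkR"])[2]/2
im=load("w2")[1].mean(2)
r=im[30:50].mean(0);print("top block cols",[i for i in range(200,360) if (r[i]>130)!=(r[i-1]>130)])
for zz in(z-.004,z,z+.004):
    N=plane(a,[(242.5,26.8),(315.5,26.8)],zz);S=plane(a,[F["blkL"][0],F["blkR"][0]],zz)
    n,s_=N.mean(0),S.mean(0);v=n-s_;print(zz,"centre",(n+s_)/2,"len",np.linalg.norm(v),"yaw",np.degrees(np.arctan2(-v[0],v[1])),"w",np.linalg.norm(N[0]-N[1]),np.linalg.norm(S[0]-S[1]))
```

```text
blkL [0.4818 0.066  0.0912] [0.0003 0.0003]
blkR [0.5379 0.0567 0.0915] [0.0001 0.0001]
ledL [0.4973 0.1259 0.069 ] [0.0001 0.0001]
ledR [0.5421 0.1189 0.0732] [0.0002 0.0002]
s1 [0.4953 0.2216 0.0141] [0.0001 0.0001]
s2 [0.5741 0.2091 0.0127] [0. 0.]
s3 [0.4776 0.1134 0.015 ] [0. 0.]
s4 [0.5566 0.1001 0.0135] [0. 0.]
back [0.5165 0.1023 0.0928] [0. 0.]
screws [0.52592537 0.16106319 0.01384069] -9.222776514362561
blk dir -9.436089850584242 0.05689188434385035
top block cols [243, 316]
0.0873490257247923 centre [0.52610188 0.16092134 0.08734903] len 0.20587018126681433 yaw -9.194410686080577 w 0.05675915762181302 0.057316760273392726
0.09134902572479231 centre [0.52619073 0.16153602 0.09134903] len 0.20300243346696492 yaw -9.194410686080596 w 0.055968509124834705 0.056518344436008935
0.09534902572479231 centre [0.52627959 0.1621507  0.09534903] len 0.20013468566711554 yaw -9.19441068608058 w 0.05517786062785648 0.055719928598624985
```

Centre (0.526,0.161) and yaw -9.2° agree with the foot: screw pitch 80 x 110 mm, ledge edge 39 mm from the middle. The block-to-block length comes out at 203 mm against the 214 mm stated, so height is uncertain by a few mm. One more view with a longer baseline, on the way back to the board, should settle it.

Emit:
step_arm --targets "8 0 0 0 0 0 -1;8 0 0 0 0 0 -1;8 0 0 0 0 0 -1;8 0 0 0 0 0 -1;8 0 0 0 0 0 -1"

```text
t: 3.85
tcp_pos: [0.4943, -0.0261, 0.2533]
tool_rot: [-0.457, 0.539, -0.539, 0.457]
force: [0.2, -0.6, -0.5]
grip_width: 0.0854
```

Run:
```python
from h import *
c,im=wgrab("w4")
o=[]
for n,y0 in(("w2",180),("w3",95),("w4",15)):
    im=load(n)[1][y0:y0+100,235:325]
    g=im/255.
    if n=="w2": g=g*2
    g=(255*np.clip(g,0,1)**1.5).astype(np.uint8)
    g=cv2.resize(g,None,fx=2.9,fy=5.8,interpolation=cv2.INTER_CUBIC)
    for r in range(0,100,5): cv2.putText(g,str(y0+r),(0,int((r+.5)*5.8)+4),0,.35,(255,0,0),1)
    o.append(g)
cv2.imwrite("pics/z2.png",np.hstack(o)[:,:,::-1])
```

```text
(no output)
```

View pics/z2.png

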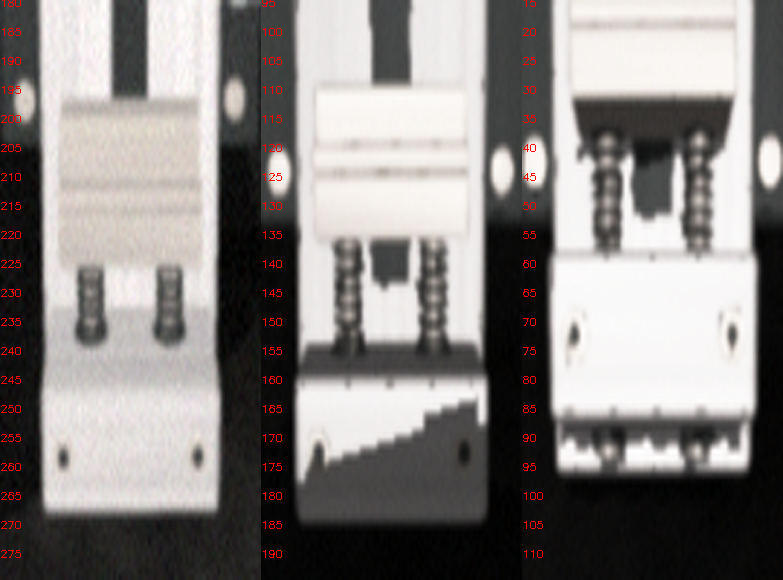

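Run:
```python
from h import *
C=[load(n)[0] for n in("w2","w3","w4")]
for k,rows in {"blk out":(267.3,184.5,85.2),"blk in":(245.9,159.7,58.5),"jaw back":(225.5,135.5,31.2),"lipA":(216,124.2,18.3),"lipB":(211,119.2,18.3)}.items():
    x,e=tri(C,[(280,r) for r in rows]);print(k,x.round(4),np.round(e,4))
for k in((0,2),(1,2)):
    print([tri([C[i] for i in k],[(280,r[i]) for i in k])[0].round(4)[2] for r in((267.3,184.5,85.2),(245.9,159.7,58.5),(225.5,135.5,31.2),(216,124.2,18.3))])
board2(*load("w4"))
```

```text
blk out [0.5098 0.0629 0.0954] [0.0003 0.0005 0.0003]
blk in [0.5132 0.0829 0.0924] [0.0001 0.0002 0.0002]
jaw back [0.5164 0.1025 0.0926] [0.0001 0.0001 0.0002]
lipA [0.5179 0.1114 0.093 ] [0.0001 0.0001 0.0002]
lipB [0.5184 0.1139 0.0846] [0.0006 0.0012 0.0006]
[np.float64(0.0953), np.float64(0.0924), np.float64(0.0926), np.float64(0.093)]
[np.float64(0.098), np.float64(0.0931), np.float64(0.0924), np.float64(0.0927)]
[262. 270.] [ 0.4552 -0.1392] [0.053  0.1132] 15.59 [[222.1999969482422, 240.39999389648438], [260.29998779296875, 220.60000610351562], [301.0, 298.8999938964844], [263.0, 318.70001220703125]]
[ 85. 266.] [ 0.21   -0.1455] [0.3158 0.2194] 64.55 [[0.0, 369.0], [0.0, 162.0], [170.0, 162.0], [170.0, 369.0]]
[280.  48.] [0.516  0.1023] [0.0918 0.0996] 80.6 [[229.0, 0.0], [330.0, 0.0], [330.0, 96.0], [229.0, 96.0]]
[50. 54.] [0.2703 0.1446] [0.1104 0.1179] 79.19 [[-0.0, 0.0], [100.0, 0.0], [100.0, 108.0], [0.0, 108.0]]
```

Lip top at z≈0.093 gives a ledge at z≈0.080. The head plate extends past the blocks, which explains the 203 mm against 214 mm. Next I go over the board with the jaws partly closed.

Emit:
step_arm --targets "11.8 15 -2 0 -25 0 -0.45;11.8 15 -2 0 -25 0 -0.45;11.8 15 -2 0 -25 0 -0.45;11.8 15 -2 0 -25 0 -0.45;11.8 15 -2 0 -25 0 -0.45;11.8 15 -2 0 -25 0 -0.45;11.8 15 -2 0 -25 0 -0.45;11.8 15 -2 0 -25 0 -0.45"

```text
t: 4.7
tcp_pos: [0.4562, -0.1395, 0.1045]
tool_rot: [-0.563, 0.427, -0.428, 0.564]
force: [-0.4, -0.1, -1.0]
grip_width: 0.062
```

Run:
```python
from h import *
c,im=wgrab("w5");s=env.sense();print(s["tcp_pos"],s["grip_width"],R.from_quat(s["tool_rot"]).as_matrix().round(3))
board2(c,im);a=load("w1")[0]
print("z tri", [tri([a,load("w4")[0]],[p,q])[0].round(4) for p,q in(((255,124),(222.2,240.4)),((302,124),(260.3,220.6)),((302,222),(301,298.9)),((255,222),(263,318.7)))])
```

```text
[ 0.45602748 -0.13949965  0.10438636] 0.06192862370872109 [[ 0.269  0.002  0.963]
 [-0.963 -0.     0.269]
 [ 0.001 -1.     0.002]]
[278. 214.] [ 0.4552 -0.1394] [0.0512 0.1112] 15.54 [[238.0, 137.0], [317.0, 137.0], [317.0, 290.0], [238.0, 290.0]]
[523. 181.] [ 0.6177 -0.0777] [0.0566 0.1336] 29.76 [[487.0, 92.0], [559.0, 92.0], [559.0, 270.0], [487.0, 270.0]]
[ 52. 198.] [ 0.2885 -0.2038] [0.0672 0.3377] 0.79 [[-0.0, 0.0], [104.0, 0.0], [104.0, 396.0], [0.0, 396.0]]
z tri [array([ 0.4157, -0.0927,  0.0049]), array([ 0.4642, -0.079 , -0.004 ]), array([ 0.4961, -0.1842,  0.0084]), array([ 0.4451, -0.1952,  0.0213])]
```

View pics/w5.png

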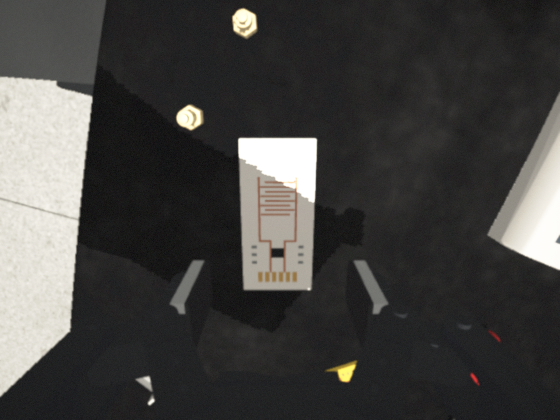

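Run:
```python
from h import *
c,im=load("w5");s=env.sense();Rt=R.from_quat(s["tool_rot"])
for p,zt in(((204,261),-.031),((187,307),-.031),((354,261),.031),((371,307),.031),((193,261),-.0365)):
    o,d=ray(c,p);o=Rt.inv().apply(o-s["tcp_pos"]);d=Rt.inv().apply(d[0]);k=(zt-o[2])/d[2];print(p,(o+k*d).round(4))
```

```text
(204, 261) [-0.0143  0.0053 -0.031 ]
(187, 307) [-0.0113 -0.0235 -0.031 ]
(354, 261) [-0.0146  0.0048  0.031 ]
(371, 307) [-0.0114 -0.0236  0.031 ]
(193, 261) [-0.0127  0.0086 -0.0365]
```

Emit:
step_arm --targets "0 4 0 0 0 0 -0.32;0 7 0 0 0 0 -0.32;0 8 0 0 0 0 -0.32;0 8 0 0 0 0 -0.32;0 8.2 0 0 0 0 -0.32;0 8.4 0 0 0 0 -0.32;0 8.4 0 0 0 0 -0.32"

```text
t: 5.45
tcp_pos: [0.4555, -0.1403, 0.0201]
tool_rot: [-0.563, 0.427, -0.428, 0.563]
force: [-0.0, 0.1, -0.9]
grip_width: 0.0563
```

Emit:
step_arm --targets "0 0.1 0 0 0 0 -0.32;0 0.2 0 0 0 0 -0.32;0 0.2 0 0 0 0 -0.32"

```text
t: 5.75
tcp_pos: [0.4552, -0.1403, 0.0178]
tool_rot: [-0.563, 0.428, -0.428, 0.563]
force: [-0.2, 0.4, 5.8]
grip_width: 0.0567
```

Emit:
step_arm --targets "0 0.1 0 0 0 0 -0.32;0 0.2 0 0 0 0 -0.32;0 0.2 0 0 0 0 -0.32"

```text
t: 6.05
tcp_pos: [0.4552, -0.1403, 0.0176]
tool_rot: [-0.563, 0.427, -0.428, 0.563]
force: [-8.5, 3.1, 36.0]
grip_width: 0.0568
```

Tips touch the bench at TCP z≈0.0177. I'll back off 3.5 mm and grip.

Emit:
step_arm --targets "0 -0.35 0 0 0 0 -0.32;0 -0.35 0 0 0 0 -0.32;0 -0.35 0 0 0 0 1;0 -0.35 0 0 0 0 1;0 -0.35 0 0 0 0 1;0 -0.35 0 0 0 0 1;0 -0.35 0 0 0 0 1;0 -0.35 0 0 0 0 1" --force 70

```text
t: 6.85
tcp_pos: [0.4553, -0.1403, 0.0196]
tool_rot: [-0.563, 0.427, -0.428, 0.563]
force: [-3.2, 0.9, 17.5]
grip_width: 0.0472
```

Emit:
step_arm --targets "0 -1 0 0 0 0 1;0 -3 0 0 0 0 1;0 -6 0 0 0 0 1;0 -10 0 0 0 0 1;0 -14 0 0 0 0 1;0 -16 0 0 0 0 1;0 -16 0 0 0 0 1;0 -16 0 0 0 0 1"

```text
t: 7.65
tcp_pos: [0.4547, -0.1401, 0.1785]
tool_rot: [0.563, -0.428, 0.428, -0.563]
force: [-0.4, 0.5, -1.8]
grip_width: 0.0478
```

Run:
```python
from h import *
c,im=wgrab("w6");s=env.sense();print(s["tcp_pos"],s["grip_width"],s["force"])
```

```text
[ 0.45423693 -0.13994129  0.17773163] 0.047494280062985963 [-0.40415145 -0.25328857 -1.32518917]
```

View pics/w6.png

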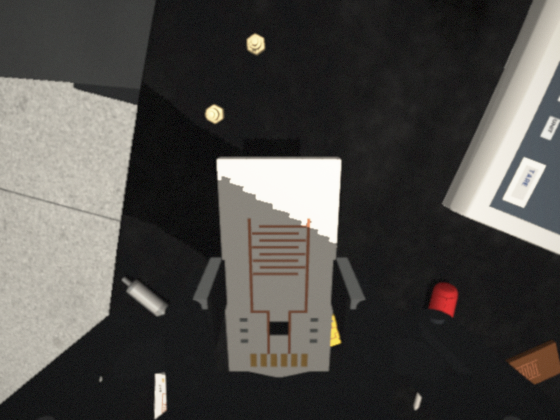

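The board is held, its top-face corners at (218,158), (341,158), (330,372), (229,372). I'll recover its pose in the tool frame from these.

Run:
```python
from h import *
c,im=load("w6");s=env.sense();Rt=R.from_quat(s["tool_rot"])
m=cv2.morphologyEx((im.min(2)>60).astype(np.uint8),cv2.MORPH_CLOSE,np.ones((9,9)))
for r in(165,200,240,350,365): 
    row=im[r,:,:].mean(1);print(r,[int(i) for i in range(190,380) if (row[i]>65)!=(row[i-1]>65)])
print([int(v) for v in im[150:165,280].mean(1)],[int(v) for v in im[362:380,240].mean(1)])
obj=np.array([[-.025,.055,0],[.025,.055,0],[.025,-.055,0],[-.025,-.055,0]])
pix=np.array([[217.5,157.8],[341.3,157.8],[330.2,371.5],[228.5,371.5]])
ok,rv,t=cv2.solvePnP(obj,pix,c["intrinsics"],np.array(c["dist"]))
E=c["extrinsics"];M=cv2.Rodrigues(rv)[0]
W=E[:3,:3].T@(t.ravel()-E[:3,3]);B=Rt.inv().as_matrix()@E[:3,:3].T@M
print("board top centre in tool",Rt.inv().apply(W-s["tcp_pos"]).round(4));print(B.round(3));print("world axes",(E[:3,:3].T@M).round(3))
print((cv2.projectPoints(obj,rv,t,c["intrinsics"],np.array(c["dist"]))[0].reshape(-1,2)-pix).round(1).tolist())
```

```text
165 [216, 342]
200 [218, 340]
240 [221, 338]
350 [227, 331]
365 [228, 330]
[10, 15, 17, 10, 18, 18, 59, 111, 158, 226, 249, 251, 251, 251, 251] [127, 127, 128, 128, 128, 130, 127, 127, 115, 71, 32, 26, 27, 26, 22, 27, 26, 26]
board top centre in tool [-0.0006  0.0146  0.0005]
[[-0.    -1.     0.019]
 [-0.003 -0.019 -1.   ]
 [ 1.    -0.    -0.003]]
world axes [[ 0.963 -0.268  0.004]
 [ 0.268  0.963 -0.02 ]
 [ 0.001  0.02   1.   ]]
[[-0.3, -0.3], [0.3, -0.3], [-2.1, 0.4], [2.1, 0.4]]
```

Emit:
step_arm --targets "-27.7 0 15.3 0 24.8 0 1;-27.7 0 15.3 0 24.8 0 1;-27.7 0 15.3 0 24.8 0 1;-27.7 0 15.3 0 24.8 0 1;-27.7 0 15.3 0 24.8 0 1;-27.7 0 15.3 0 24.8 0 1;-27.7 0 15.3 0 24.8 0 1;-27.7 0 15.3 0 24.8 0 1;-27.7 0 15.3 0 24.8 0 1;-27.7 0 15.3 0 24.8 0 1;-27.7 0 15.3 0 24.8 0 1;-27.7 0 15.3 0 24.8 0 1"

```text
t: 8.9
tcp_pos: [0.5279, 0.1667, 0.1788]
tool_rot: [-0.458, 0.539, -0.539, 0.458]
force: [0.2, 1.0, -1.6]
grip_width: 0.0472
```

```bash
cat > plan.py <<'E'
from h import *
H=np.array([.526,.161]);yaw=np.radians(-9.2)
yh=np.array([-np.sin(yaw),np.cos(yaw),0]);xh=np.array([np.cos(yaw),np.sin(yaw),0]);Z=np.array([0,0,1.])
R0=R.from_matrix(np.c_[-yh,-Z,xh]);OFF=.0196
def goal(sP,hP,deg,x=0):
    t=np.radians(deg);P=np.r_[H,0]+xh*x-yh*sP+Z*hP
    u=-yh*np.cos(t)-Z*np.sin(t);n=-yh*np.sin(t)+Z*np.cos(t)
    return P-.055*u+OFF*n,R.from_rotvec(xh*t)*R0
def row(p,r,g):
    return np.r_[r.inv().apply(g[0]-p)*100,np.degrees((r.inv()*g[1]).as_rotvec())].round(2)
def now():
    s=env.sense();p=s["tcp_pos"];r=R.from_quat(s["tool_rot"]);e=(r*R0.inv()).as_rotvec();t=e@xh
    u=-yh*np.cos(t)-Z*np.sin(t);n=-yh*np.sin(t)+Z*np.cos(t);P=p+.055*u-OFF*n
    d=P-np.r_[H,0];print("t",s["t"],"sP",round(-d@yh,4),"hP",round(P[2],4),"x",round(d@xh,4),"tilt",round(np.degrees(t),2),"rot err",np.degrees(e-xh*t).round(2),"F",s["force"].round(1),"Fs",round(-s["force"]@yh,1),"M",s["moment"].round(2),"grip",round(s["grip_width"],4))
    return p,r
E
python3 - <<'E'
from plan import *
p,r=now()
for g in((.043,.097,11),(.043,.09,11),(.043,.084,11)): print(g,row(p,r,goal(*g)))
E
```

```text
t 8.9 sP 0.0491 hP 0.1592 x 0.001 tilt -0.0 rot err [ 0.    0.01 -0.14] F [ 0.2  1.  -1.6] Fs -1.0 M [-0.    0.01  0.03] grip 0.0472
(0.043, 0.097, 11) [-0.13  5.21 -0.1  -0.   -0.14 11.  ]
(0.043, 0.09, 11) [-0.13  5.91 -0.1  -0.   -0.14 11.  ]
(0.043, 0.084, 11) [-0.13  6.51 -0.1  -0.   -0.14 11.  ]
```

Emit:
step_arm --targets "-0.13 1 -0.1 0 0 6 1;-0.13 3 -0.1 0 0 11 1;-0.13 4.5 -0.1 0 0 11 1;-0.13 5.2 -0.1 0 0 11 1;-0.13 5.2 -0.1 0 0 11 1;-0.13 5.2 -0.1 0 0 11 1"

```text
t: 9.5
tcp_pos: [0.5277, 0.1693, 0.1274]
tool_rot: [-0.404, 0.58, -0.492, 0.508]
force: [-0.1, -0.1, -0.5]
grip_width: 0.0473
```

Run:
```python
from plan import *
p,r=now();c,im=wgrab("w7")
for g in((.043,.088,11),(.043,.084,11),(.043,.08,11),(.053,.08,11)): print(g,row(p,r,goal(*g)))
im2=im[20:300,180:380];save("z7",im2,2.1)
```

```text
t 9.5 sP 0.0418 hP 0.0977 x 0.0004 tilt 11.01 rot err [-0.01 -0.04 -0.04] F [-0.1 -0.1 -0.5] Fs 0.1 M [-0.28 -0.02 -0.05] grip 0.0473
(0.043, 0.088, 11) [ 0.3   0.93 -0.04 -0.05 -0.04 -0.01]
(0.043, 0.084, 11) [ 0.38  1.32 -0.04 -0.05 -0.04 -0.01]
(0.043, 0.08, 11) [ 0.46  1.72 -0.04 -0.05 -0.04 -0.01]
(0.053, 0.08, 11) [ 1.44  1.52 -0.04 -0.05 -0.04 -0.01]
```

View pics/z7.png

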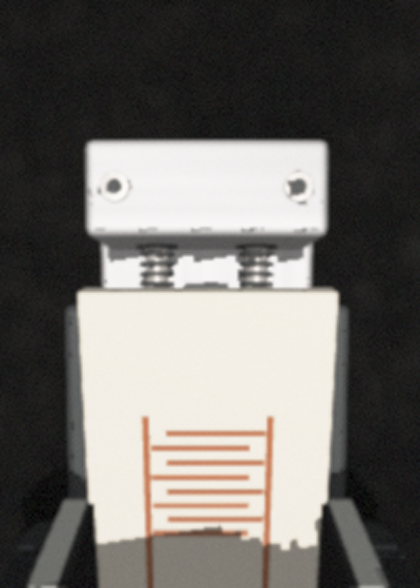

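Centred laterally: board middle at x=208, block middle at 206.5. I'll lower gently until contact.

Emit:
step_arm --targets "0.2 0.4 0 0 0 0 1;0.3 0.8 0 0 0 0 1;0.34 1.1 0 0 0 0 1;0.34 1.1 0 0 0 0 1"

```text
t: 9.95
tcp_pos: [0.5267, 0.168, 0.1148]
tool_rot: [-0.405, 0.58, -0.492, 0.507]
force: [-1.1, 0.2, -0.4]
grip_width: 0.0474
```

Run:
```python
from plan import *
now()
```

```text
t 9.95 sP 0.0433 hP 0.0851 x -0.0004 tilt 10.98 rot err [ 0.01  0.04 -0.05] F [-1.1  0.2 -0.4] Fs -0.0 M [-0.27  0.07  0.01] grip 0.0474
```

Emit:
step_arm --targets "0.02 0.1 0 0 0 0 1;0.04 0.2 0 0 0 0 1;0.04 0.2 0 0 0 0 1"

```text
t: 10.25
tcp_pos: [0.527, 0.168, 0.1132]
tool_rot: [-0.404, 0.58, -0.492, 0.508]
force: [0.1, 0.8, -0.9]
grip_width: 0.0475
```

Emit:
step_arm --targets "0.02 0.1 0 0 0 0 1;0.04 0.2 0 0 0 0 1;0.04 0.2 0 0 0 0 1"

```text
t: 10.55
tcp_pos: [0.527, 0.1679, 0.1112]
tool_rot: [-0.404, 0.58, -0.492, 0.508]
force: [-0.5, -0.2, -2.0]
grip_width: 0.0472
```

Run:
```python
from plan import *
now()
```

```text
t 10.55 sP 0.0433 hP 0.0814 x -0.0002 tilt 11.0 rot err [ 0.    0.01 -0.05] F [-0.5 -0.2 -2. ] Fs 0.3 M [-0.25  0.04 -0.01] grip 0.0472
```

Emit:
step_arm --targets "0.02 0.1 0 0 0 0 1;0.02 0.1 0 0 0 0 1"

```text
t: 10.75
tcp_pos: [0.527, 0.1679, 0.1102]
tool_rot: [-0.404, 0.58, -0.492, 0.508]
force: [0.6, 0.9, -2.3]
grip_width: 0.0474
```

Emit:
step_arm --targets "0.02 0.1 0 0 0 0 1;0.02 0.1 0 0 0 0 1"

```text
t: 10.95
tcp_pos: [0.5271, 0.168, 0.1093]
tool_rot: [-0.404, 0.58, -0.492, 0.508]
force: [0.5, -0.6, -0.9]
grip_width: 0.0475
```

Emit:
step_arm --targets "0.02 0.1 0 0 0 0 1;0.02 0.1 0 0 0 0 1"

```text
t: 11.15
tcp_pos: [0.5272, 0.1681, 0.1084]
tool_rot: [-0.404, 0.58, -0.492, 0.508]
force: [-0.5, 1.2, 1.8]
grip_width: 0.0473
```

Run:
```python
from plan import *
now()
```

```text
t 11.15 sP 0.043 hP 0.0787 x 0.0 tilt 11.03 rot err [-0.   -0.02 -0.04] F [-0.5  1.2  1.8] Fs -1.1 M [-0.02  0.17 -0.05] grip 0.0473
```

Contact on the ledge at hP≈0.0787, as measured. Now I slide under the lip.

Emit:
step_arm --targets "0.2 -0.07 0 0 0 0 1;0.4 -0.11 0 0 0 0 1;0.6 -0.15 0 0 0 0 1;0.8 -0.19 0 0 0 0 1;0.8 -0.19 0 0 0 0 1"

```text
t: 11.65
tcp_pos: [0.5259, 0.1598, 0.1087]
tool_rot: [-0.404, 0.58, -0.492, 0.508]
force: [0.6, 3.6, 0.8]
grip_width: 0.0471
```

Run:
```python
from plan import *
now()
```

```text
t 11.65 sP 0.0515 hP 0.0789 x 0.0001 tilt 11.04 rot err [-0.   -0.01 -0.06] F [0.6 3.6 0.8] Fs -3.7 M [ 0.42 -0.04  0.03] grip 0.0471
```

Emit:
step_arm --targets "0.2 -0.04 0 0 0 0 1;0.4 -0.08 0 0 0 0 1;0.4 -0.08 0 0 0 0 1"

```text
t: 11.95
tcp_pos: [0.5252, 0.1559, 0.1087]
tool_rot: [-0.404, 0.58, -0.492, 0.508]
force: [0.5, 5.4, 1.9]
grip_width: 0.0474
```

Run:
```python
from plan import *
now()
```

```text
t 11.95 sP 0.0554 hP 0.079 x 0.0001 tilt 11.04 rot err [-0.   -0.02 -0.05] F [0.5 5.4 1.9] Fs -5.4 M [ 0.81 -0.1  -0.04] grip 0.0474
```

Emit:
step_arm --targets "0.2 -0.04 0 0 0 0 1;0.4 -0.08 0 0 0 0 1;0.6 -0.12 0 0 0 0 1;0.6 -0.12 0 0 0 0 1"

```text
t: 12.35
tcp_pos: [0.5243, 0.1503, 0.1089]
tool_rot: [-0.404, 0.58, -0.492, 0.508]
force: [1.4, 8.3, 1.2]
grip_width: 0.0472
```

Run:
```python
from plan import *
now();c,im=wgrab("w8");save("z8",im[20:220,190:370],3)
```

```text
t 12.35 sP 0.061 hP 0.0791 x 0.0001 tilt 11.1 rot err [-0.   -0.02 -0.02] F [1.4 8.3 1.2] Fs -8.5 M [ 1.4  -0.14  0.02] grip 0.0472
```

View pics/z8.png

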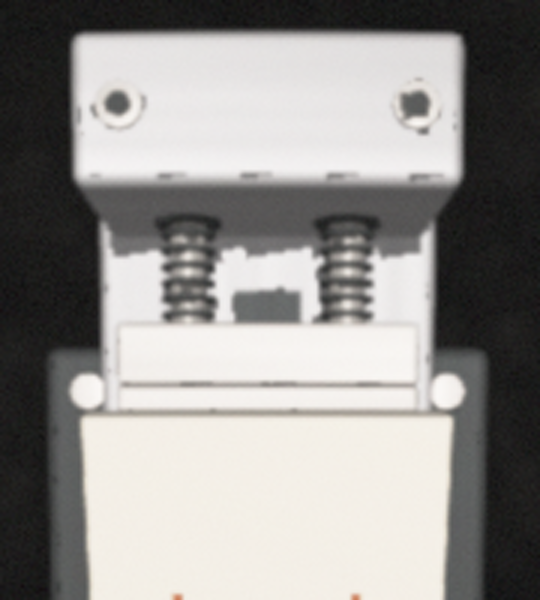

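Run:
```python
from plan import *
c,im=load("w8");o,_=ray(c,(280,210));d=o-np.r_[H,0];print("cam s,h",-d@yh,o[2])
def W(s,x,h): return np.r_[H,0]-yh*s+xh*x+Z*h
crop=lambda P:((proj(c,P)-[190,20])*3).round(0).tolist()
L=.079
t=np.radians(11.05);u=-yh*np.cos(t)-Z*np.sin(t);n=-yh*np.sin(t)+Z*np.cos(t)
P=W(.061,0,.0791)
print("board end top corners",crop([P+n*.006+xh*.025*k for k in(-1,1)]),"bottom",crop([P+xh*.025*k for k in(-1,1)]))
for name,push in(("groove",.010),("liphit",.014)):
    for nm,s,h in(("lipfront top",.047,.013),("lipfront bot",.047,.008),("s50 top",.0503,.013),("back",.0592,.013)):
        print(name,nm,crop([W(s+push,-.022,L+h),W(s+push,.022,L+h)]))
print("block in/out",crop([W(.080,-.028,L+.016),W(.080,.028,L+.016),W(.1,-.028,L+.016),W(.1,.028,L+.016)]))
```

```text
cam s,h -0.04097784178992399 0.24226998377966769
board end top corners [[120.0, 1072.0], [416.0, 1072.0]] bottom [[125.0, 1046.0], [412.0, 1046.0]]
groove lipfront top [[132.0, 1069.0], [405.0, 1069.0]]
groove lipfront bot [[136.0, 1051.0], [401.0, 1051.0]]
groove s50 top [[132.0, 1087.0], [404.0, 1087.0]]
groove back [[134.0, 1136.0], [403.0, 1136.0]]
liphit lipfront top [[132.0, 1091.0], [404.0, 1091.0]]
liphit lipfront bot [[136.0, 1073.0], [400.0, 1073.0]]
liphit s50 top [[133.0, 1109.0], [404.0, 1109.0]]
liphit back [[134.0, 1158.0], [402.0, 1158.0]]
block in/out [[96.0, 1206.0], [441.0, 1206.0], [101.0, 1309.0], [436.0, 1309.0]]
```

The image top is the +y side, so z8 shows the *raised* end over the +y jaw; the pushed -y end is hidden by the gripper. I'll check the predicted positions against it.

Run:
```python
from plan import *
c,im=load("w8")
def W(s,x,h): return np.r_[H,0]-yh*s+xh*x+Z*h
crop=lambda P:((proj(c,P)-[190,20])*3).round(0).tolist()
t=np.radians(11.05);u=-yh*np.cos(t)-Z*np.sin(t);n=-yh*np.sin(t)+Z*np.cos(t)
E=W(.061,0,.0791)-u*.110
print("board raised end top",crop([E+n*.006+xh*.025*k for k in(-1,1)]),"bot",crop([E+xh*.025*k for k in(-1,1)]))
for L in(.077,.079,.081):
    for nm,s,h in(("lip47",.047,.013),("s50.3",.0503,.013),("back",.0592,.013),("block in",.080,.016),("out",.1,.016)):
        print(L,nm,crop([W(-s,-.022,L+h),W(-s,.022,L+h)]))
```

```text
board raised end top [[81.0, 419.0], [455.0, 419.0]] bot [[89.0, 412.0], [448.0, 412.0]]
0.077 lip47 [[121.0, 415.0], [416.0, 414.0]]
0.077 s50.3 [[120.0, 392.0], [416.0, 392.0]]
0.077 back [[120.0, 332.0], [416.0, 332.0]]
0.077 block in [[115.0, 183.0], [421.0, 183.0]]
0.077 out [[114.0, 42.0], [422.0, 42.0]]
0.079 lip47 [[119.0, 414.0], [418.0, 414.0]]
0.079 s50.3 [[118.0, 391.0], [418.0, 391.0]]
0.079 back [[118.0, 330.0], [419.0, 330.0]]
0.079 block in [[113.0, 180.0], [423.0, 180.0]]
0.079 out [[112.0, 37.0], [424.0, 37.0]]
0.081 lip47 [[117.0, 413.0], [420.0, 413.0]]
0.081 s50.3 [[116.0, 391.0], [420.0, 390.0]]
0.081 back [[116.0, 328.0], [421.0, 328.0]]
0.081 block in [[111.0, 176.0], [425.0, 176.0]]
0.081 out [[110.0, 31.0], [426.0, 31.0]]
```

Everything matches to about 1 mm: the holder centre is about 0.55 mm further to +y, and the forces fit the end being in the groove. Push on to sP≈64.5.

Emit:
step_arm --targets "0.15 -0.03 0 0 0 0 1;0.3 -0.06 0 0 0 0 1;0.34 -0.07 0 0 0 0 1;0.34 -0.07 0 0 0 0 1"

```text
t: 12.8
tcp_pos: [0.5238, 0.1473, 0.109]
tool_rot: [-0.404, 0.58, -0.492, 0.508]
force: [0.6, 9.2, 1.3]
grip_width: 0.0473
```

Run:
```python
from plan import *
p,r=now()
for g in((.0645,.0792,9),(.0646,.0792,7),(.0647,.0792,5),(.0648,.0793,4),(.0648,.0793,3),(.0648,.0793,2),(.0648,.0793,1),(.0648,.0793,0)): print(g,row(p,r,goal(*g)).tolist())
```

```text
t 12.8 sP 0.064 hP 0.0791 x 0.0 tilt 11.14 rot err [-0.   -0.01 -0.01] F [0.6 9.2 1.3] Fs -9.2 M [ 1.67 -0.17  0.02] grip 0.0473
(0.0645, 0.0792, 9) [-0.02, 0.19, -0.0, -0.01, -0.01, -2.14]
(0.0646, 0.0792, 7) [-0.07, 0.39, -0.0, -0.01, -0.01, -4.14]
(0.0647, 0.0792, 5) [-0.11, 0.58, -0.0, -0.01, -0.01, -6.14]
(0.0648, 0.0793, 4) [-0.13, 0.67, -0.0, -0.01, -0.01, -7.14]
(0.0648, 0.0793, 3) [-0.15, 0.77, -0.0, -0.01, -0.01, -8.14]
(0.0648, 0.0793, 2) [-0.17, 0.87, -0.0, -0.01, -0.01, -9.14]
(0.0648, 0.0793, 1) [-0.19, 0.97, -0.0, -0.01, -0.01, -10.14]
(0.0648, 0.0793, 0) [-0.2, 1.07, -0.0, -0.01, -0.01, -11.14]
```

Emit:
step_arm --targets "-0.01 0.1 0 0 0 -1.1 1;-0.02 0.19 0 0 0 -2.1 1;-0.04 0.29 0 0 0 -3.1 1;-0.07 0.39 0 0 0 -4.1 1;-0.09 0.48 0 0 0 -5.1 1;-0.11 0.58 0 0 0 -6.1 1;-0.13 0.67 0 0 0 -7.1 1;-0.13 0.67 0 0 0 -7.1 1"

```text
t: 13.6
tcp_pos: [0.5243, 0.1502, 0.1024]
tool_rot: [-0.439, 0.554, -0.522, 0.477]
force: [1.5, 8.0, 1.2]
grip_width: 0.0475
```

Run:
```python
from plan import *
p,r=now()
for g in((.0648,.0793,3),(.0648,.0793,2),(.0648,.0793,1),(.0648,.0793,0)): print(g,row(p,r,goal(*g)).tolist())
```

```text
t 13.6 sP 0.0644 hP 0.079 x 0.0 tilt 4.0 rot err [-0.   -0.01  0.02] F [1.5 8.  1.2] Fs -8.1 M [ 1.78 -0.17 -0.03] grip 0.0475
(0.0648, 0.0793, 3) [0.01, 0.07, -0.0, -0.0, 0.02, -1.0]
(0.0648, 0.0793, 2) [-0.03, 0.16, -0.0, -0.01, 0.02, -2.0]
(0.0648, 0.0793, 1) [-0.06, 0.26, -0.0, -0.01, 0.02, -3.0]
(0.0648, 0.0793, 0) [-0.08, 0.36, -0.0, -0.01, 0.02, -4.0]
```

Emit:
step_arm --targets "0.05 0 0 0 0 0 1;0.1 0 0 0 0 0 1;0.1 0.05 0 0 0 -0.5 1;0.09 0.09 0 0 0 -1 1;0.09 0.09 0 0 0 -1 1;0.09 0.09 0 0 0 -1 1"

```text
t: 14.2
tcp_pos: [0.5242, 0.1493, 0.1016]
tool_rot: [-0.444, 0.55, -0.526, 0.473]
force: [1.0, 10.2, 1.0]
grip_width: 0.0475
```

Run:
```python
from plan import *
p,r=now();c,im=wgrab("w9");save("z9",im[20:220,190:370],3)
```

```text
t 14.2 sP 0.0657 hP 0.0791 x 0.0 tilt 3.05 rot err [-0.   -0.01  0.  ] F [ 1.  10.2  1. ] Fs -10.2 M [ 1.93 -0.17 -0.08] grip 0.0475
```

View pics/z9.png

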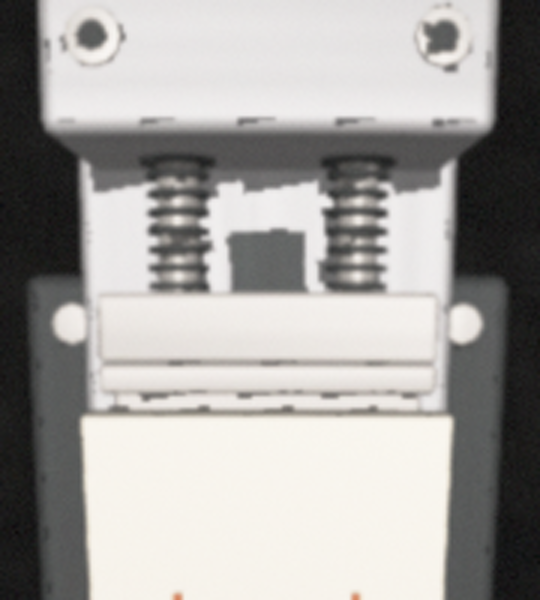

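The raised end is visibly inside the +y lip: board edge at row 415, lip front at about 392, ledge between them. Lower to level.

Emit:
step_arm --targets "-0.01 0.05 0 0 0 -0.5 1;-0.03 0.1 0 0 0 -1 1;-0.04 0.14 0 0 0 -1.5 1;-0.06 0.19 0 0 0 -2 1;-0.07 0.24 0 0 0 -2.5 1;-0.07 0.24 0 0 0 -2.5 1"

```text
t: 14.85
tcp_pos: [0.5243, 0.1502, 0.0995]
tool_rot: [-0.456, 0.541, -0.536, 0.461]
force: [-0.3, 9.2, 5.7]
grip_width: 0.0473
```

Run:
```python
from plan import *
now()
```

```text
t 14.85 sP 0.0658 hP 0.0794 x 0.0001 tilt 0.54 rot err [-0.   -0.02  0.  ] F [-0.3  9.2  5.7] Fs -9.1 M [ 1.84  0.12 -0.11] grip 0.0473
```

Emit:
step_arm --targets "0 0.03 0 0 0 -0.3 1;-0.01 0.05 0 0 0 -0.5 1;-0.01 0.05 0 0 0 -0.5 1"

```text
t: 15.15
tcp_pos: [0.5244, 0.1503, 0.0995]
tool_rot: [-0.458, 0.539, -0.538, 0.459]
force: [-2.0, 9.7, 10.0]
grip_width: 0.0474
```

Run:
```python
from plan import *
p,r=now()
for g in((.0648,.079,0),(.0618,.079,0),(.0588,.079,0)): print(g,row(p,r,goal(*g)).tolist())
```

```text
t 15.15 sP 0.0658 hP 0.0798 x 0.0001 tilt 0.07 rot err [-0.01 -0.04 -0.  ] F [-2.   9.7 10. ] Fs -9.3 M [ 1.83  0.49 -0.11] grip 0.0474
(0.0648, 0.079, 0) [-0.1, 0.09, -0.01, -0.04, -0.0, -0.07]
(0.0618, 0.079, 0) [-0.4, 0.09, -0.01, -0.04, -0.0, -0.07]
(0.0588, 0.079, 0) [-0.7, 0.09, -0.01, -0.04, -0.0, -0.07]
```

Level, both ends on the ledges (Fz 10 N at z≈0.0797). I relieve the pressure a little and ease the board back.

Emit:
step_arm --targets "0 -0.05 0 0 0 0 1;-0.1 -0.05 0 0 0 0 1;-0.2 -0.05 0 0 0 0 1;-0.3 -0.05 0 0 0 0 1;-0.4 -0.05 0 0 0 0 1;-0.5 -0.05 0 0 0 0 1;-0.6 -0.05 0 0 0 0 1;-0.6 -0.05 0 0 0 0 1"

```text
t: 15.95
tcp_pos: [0.5252, 0.1556, 0.0995]
tool_rot: [0.458, -0.538, 0.539, -0.458]
force: [-0.8, 6.2, 5.0]
grip_width: 0.0476
```

Run:
```python
from plan import *
now()
```

```text
t 15.95 sP 0.0605 hP 0.0799 x 0.0001 tilt -0.01 rot err [-0.   -0.03 -0.03] F [-0.8  6.2  5. ] Fs -6.0 M [ 1.33  0.14 -0.05] grip 0.0476
```

Emit:
step_arm --targets "-0.1 0 0 0 0 0 1;-0.2 0 0 0 0 0 1;-0.3 0 0 0 0 0 1;-0.4 0 0 0 0 0 1;-0.4 0 0 0 0 0 1"

```text
t: 16.45
tcp_pos: [0.5258, 0.1588, 0.0995]
tool_rot: [0.458, -0.538, 0.539, -0.458]
force: [-1.4, 3.3, 7.4]
grip_width: 0.0477
```

Run:
```python
from plan import *
now()
```

```text
t 16.45 sP 0.0572 hP 0.08 x 0.0001 tilt -0.09 rot err [-0.01 -0.04 -0.05] F [-1.4  3.3  7.4] Fs -3.1 M [ 0.52  0.15 -0.02] grip 0.0477
```

Emit:
step_arm --targets "-0.1 0 0 0 0 0 1;-0.2 -0.02 0 0 0 0 1;-0.28 -0.03 0 0 0 0 1;-0.28 -0.03 0 0 0 0 1;-0.28 -0.03 0 0 0 0 1"

```text
t: 16.95
tcp_pos: [0.5261, 0.1613, 0.0995]
tool_rot: [0.458, -0.538, 0.539, -0.457]
force: [-0.5, -0.2, 6.8]
grip_width: 0.0474
```

Run:
```python
from plan import *
now()
```

```text
t 16.95 sP 0.0548 hP 0.0801 x 0.0001 tilt -0.13 rot err [-0.   -0.03 -0.06] F [-0.5 -0.2  6.8] Fs 0.3 M [-0.01  0.07 -0.03] grip 0.0474
```

Emit:
step_arm --targets "0 -0.05 0 0 0 0 1;0 -0.08 0 0 0 0 1;0 -0.08 0 0 0 0 1;0 -0.08 0 0 0 0 1"

```text
t: 17.35
tcp_pos: [0.5261, 0.1613, 0.0997]
tool_rot: [0.459, -0.538, 0.539, -0.457]
force: [4.1, -1.0, -4.5]
grip_width: 0.0478
```

Run:
```python
from plan import *
for i in range(4): now(); env.grab_frame("wrist")
```

```text
t 17.35 sP 0.0547 hP 0.0802 x -0.0 tilt -0.13 rot err [ 0.    0.01 -0.06] F [ 4.1 -1.  -4.5] Fs 0.3 M [-0.19 -0.7  -0.04] grip 0.0478
t 17.4 sP 0.0547 hP 0.0803 x -0.0 tilt -0.13 rot err [ 0.    0.02 -0.06] F [ 2.4 -1.2 -5.2] Fs 0.8 M [-0.19 -0.75  0.01] grip 0.0478
t 17.45 sP 0.0546 hP 0.0803 x -0.0001 tilt -0.12 rot err [ 0.    0.02 -0.06] F [ 3.1 -0.7 -4.4] Fs 0.2 M [-0.2  -0.75  0.  ] grip 0.0475
t 17.5 sP 0.0546 hP 0.0804 x -0.0001 tilt -0.12 rot err [ 0.    0.02 -0.06] F [ 4.1 -1.1 -4.7] Fs 0.4 M [-0.21 -0.64 -0.01] grip 0.0477
```

Net axial force is about 0 N, so the board is centred. I balance the vertical load, release and withdraw.

Emit:
step_arm --targets "0 0.03 0 0 0 0 1;0 0.03 0 0 0 0 1;0 0.03 0 0 0 0 0;0 0.03 0 0 0 0 -0.2;0 0.03 0 0 0 0 -0.4;0 0.03 0 0 0 0 -0.4;0 0.03 0 0 0 0 -0.4;0 0.03 0 0 0 0 -0.4"

```text
t: 18.35
tcp_pos: [0.526, 0.1616, 0.0999]
tool_rot: [0.458, -0.538, 0.539, -0.458]
force: [0.3, -0.4, 0.1]
grip_width: 0.0598
```

Emit:
step_arm --targets "0 -0.5 0 0 0 0 -0.4;0 -1.5 0 0 0 0 -0.4;0 -4 0 0 0 0 -0.4;0 -8 0 0 0 0 -0.4;0 -12 0 0 0 0 -0.4;0 -15 0 0 0 0 -0.4;0 -15 0 0 0 0 -0.4;0 -15 0 0 0 0 -0.4"

```text
t: 19.15
tcp_pos: [0.5264, 0.1619, 0.251]
tool_rot: [0.458, -0.538, 0.539, -0.458]
force: [1.2, 0.1, -1.0]
grip_width: 0.0593
```

Run:
```python
from plan import *
s=env.sense();print(s["t"],s["tcp_pos"],s["force"],s["grip_width"])
c,im=wgrab("w10")
save("z10",im)
m=cv2.morphologyEx((im.min(2)>100).astype(np.uint8),cv2.MORPH_OPEN,np.ones((3,3)))
def W(s,x,h): return np.r_[H,0]-yh*s+xh*x+Z*h
for nm,s_,h in (("board +y end",-.0555,.086),("board -y end",.0545,.086),("lip+",-.0513,.093),("lip-",.0503,.093)):
    print(nm,proj(c,[W(s_,-.025,h),W(s_,.025,h)]).round(1).tolist())
```

```text
19.15 [0.52639776 0.16190936 0.25100854] [ 1.17339731  0.11296767 -1.04894836] 0.059334695934830185
board +y end [[248.3, 131.0], [308.5, 130.9]]
board -y end [[251.5, 252.3], [305.5, 252.2]]
lip+ [[247.7, 136.9], [309.1, 136.8]]
lip- [[250.8, 251.3], [306.3, 251.2]]
```

The picture limit is reached, so the last checks are numeric: profiles along the jaws and across the board.

Run:
```python
from plan import *
c,im=load("w10")
def W(s,x,h): return np.r_[H,0]-yh*s+xh*x+Z*h
def prof(x,h,a,b,st=.001):
    ss=np.arange(a,b,st);px=proj(c,[W(s,x,h) for s in ss]).astype(np.float32)
    v=cv2.remap(im.astype(np.float32),px[None,:,0].copy(),px[None,:,1].copy(),1)[0]
    return " ".join(f"{round(s*1000)}:{int(q[0])}/{int(q[2])}" for s,q in zip(ss,v))
print("A +y jaw top x=0",prof(0,.092,-.075,-.042)); print("A -y jaw top x=0",prof(0,.092,.042,.075))
print("E +y end x=-.0235",prof(-.0235,.085,-.064,-.046)); print("E -y",prof(-.0235,.085,.046,.064))
print("E +y end x=.0235",prof(.0235,.085,-.064,-.046)); print("E -y",prof(.0235,.085,.046,.064))
for s in(-.035,.0,.035):
    xs=np.arange(-.034,.034,.001);px=proj(c,[W(s,x,.085) for x in xs]).astype(np.float32)
    v=cv2.remap(im.astype(np.float32),px[None,:,0].copy(),px[None,:,1].copy(),1)[0]
    print("X",s," ".join(f"{round(x*1000)}:{int(q[0])}" for x,q in zip(xs,v) if abs(x)>.019))
```

```text
A +y jaw top x=0 -75:254/253 -74:254/253 -73:253/252 -72:241/240 -71:170/167 -70:119/119 -69:114/114 -68:114/115 -67:111/111 -66:109/106 -65:154/145 -64:233/225 -63:253/250 -62:253/250 -61:252/249 -60:252/248 -59:250/246 -58:250/245 -57:247/241 -56:229/221 -55:244/237 -54:251/247 -53:247/242 -52:239/231 -51:253/251 -50:255/254 -49:255/254 -48:255/254 -47:255/254 -46:255/254 -45:255/254 -44:255/254 -43:255/254
A -y jaw top x=0 42:136/101 43:136/101 44:136/104 45:139/113 46:143/125 47:146/131 48:140/127 49:125/115 50:111/103 51:110/104 52:114/107 53:113/107 54:112/106 55:112/106 56:113/106 57:113/107 58:113/106 59:113/106 60:112/105 61:111/104 62:110/103 63:108/103 64:108/104 65:108/105 66:107/104 67:106/104 68:106/104 69:107/104 70:106/103 71:107/104 72:108/105 73:107/104 74:105/103
E +y end x=-.0235 -64:251/250 -63:251/249 -62:250/249 -61:249/248 -60:249/247 -59:248/246 -58:248/246 -57:243/239 -56:234/228 -55:246/241 -54:251/249 -53:252/250 -52:253/251 -51:254/252 -50:254/253 -49:255/254 -48:255/254 -47:255/254
E -y 46:146/132 47:144/132 48:145/132 49:147/132 50:146/132 51:146/133 52
[... 535 characters left out ...]
:121/118 62:121/119 63:120/117
X -0.035 -34:108 -33:108 -32:107 -31:106 -30:107 -29:108 -28:136 -27:193 -26:236 -25:254 -24:255 -23:255 -22:255 -21:255 -20:255 19:255 20:255 21:255 22:255 23:254 24:251 25:246 26:222 27:148 28:114 29:109 30:107 31:108 32:106 33:109
X 0.0 -34:49 -33:48 -32:48 -31:48 -30:48 -29:51 -28:74 -27:108 -26:128 -25:144 -24:147 -23:148 -22:148 -21:148 -20:147 19:148 20:146 21:147 22:147 23:146 24:137 25:126 26:109 27:77 28:53 29:47 30:48 31:49 32:50 33:49
X 0.035 -34:37 -33:37 -32:36 -31:36 -30:35 -29:42 -28:71 -27:107 -26:127 -25:143 -24:146 -23:146 -22:146 -21:146 -20:146 19:145 20:144 21:146 22:146 23:145 24:138 25:124 26:109 27:73 28:45 29:38 30:37 31:37 32:37 33:38
```

```bash
python3 -c "
from bench import env
print(env.close_job(), env.sense()['t'])"
```

```text
the job is handed in; nothing more can be done
the job is handed in; nothing more can be done
```

The board is clamped in the holder, electrode side up and released. I handed the job in at about 19.2 s; no verdict was reported.

**What I did:** I gripped the larger white board across its width and slid its -y end under the -y lip at 11° tilt. I pushed that jaw back about 15 mm, peaking at about 10 N on the wrist sensor. Then I lowered the other end past the +y lip, eased the board back until the axial force was near zero, released it and withdrew.

**Last checks:**

| Check | Reading | Limit |
|---|---|---|
| Board ends along the jaw axis | about -55.8 and +55 mm | – |
| Offset from the holder middle along the axis | within about 1 mm | 2 mm |
| Side edges at both ends | match within 1 mm (square) | 0.05 rad |
| Tool tilt before release | 0.13° | 2° |
| Jaw push-back | about 4.6 mm (+y), 3.4 mm (-y) | 2.5–5.5 mm |

After release the wrist forces were near zero.

**What was weak or disagreed:**
- **Final state not seen:** the 12-picture limit was used up, so the last checks are brightness profiles read from the final wrist image.
- **-y jaw:** it lay in shadow, so its push-back reading is less certain than the other.
- **Ledge height:** image estimates ran from 71 to 80 mm; touch gave about 79–80 mm.
- **Holder length:** I first read 203 mm against the stated 214 mm; I had measured the end blocks, and the head plate runs past them.
- **Gripper width:** it read 47 mm on the 50 mm board.
- **Bystanders:** I did not measure them again, but no contact showed on the way.

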